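# Clear the cutting slab: weight to its mat, thin templates into their case

## Task

Clear the dark stone slab: stand the steel weight upright in the middle of the round grey felt mat, and put every thin aluminium template that lies on the slab away in the wooden case, each lying flat in a slot of its own and pushed fully home, flush with the mouth. So as not to scratch the stone, never pick a template straight up off the slab: slide each one until its end sticks well out over the slab's edge, and pinch it there. Leave the other things on the bench alone.

Things in the scene. Friction and masses are not known exactly. Their poses are not given: they have to be found in the camera images.
- slab: Dark polished stone slab, fixed, 200 (its x) x 300 (its y) x 46 mm high, standing on the bench. Origin: centre of its underside; z up. Its x axis points away from the robot (turned a little from start to start), so its near long edge is at x = -100 mm. Templates slide easily on it (friction about 0.3).
- case: Wooden case with clear plastic top and back, fixed: three flat slots one above the other, all open towards the robot (its -x side). Outside 130 (x) x 84 (y) x 91.5 mm high. Origin: centre of its underside, mouth plane at x = -65 mm, z up. Slots are centred on y = 0, with floors at z = 46, 62 and 78 mm.
- slot0 (a point): Centre of the floor line of the lowest slot at the mouth plane (x into the slot). Each slot is 64 mm wide, 5.5 mm high and 124 mm deep to the back wall. The first 12 mm are a bevelled lead-in, wider by 4 mm above, below and on both sides at the mouth plane.
- slot1 (a point): The same point of the middle slot, 16 mm higher.
- slot2 (a point): The same point of the top slot, 32 mm above the lowest.
- mat: Round grey felt mat, fixed, 96 mm across, 4 mm thick, lying on the bench. Origin: centre of its underside.
- weight: Polished steel bell weight, 0.45 kg, loose: round foot 54 mm across and 34 mm high, neck 18 mm across, and a round grip 24 mm across from 50 to 74 mm above its underside. Origin: centre of its underside; z up along its axis. At the start it stands on top of template A.
- templateA: Thin flat aluminium stitching template, 120 mm long (its x) x 60 mm wide (its y) x 3 mm thick, 60 g, loose, with two rows of small dark stitching marks; lies flat on the slab with its long side roughly along the slab's x. Origin: centre of its underside; z up. Always present. It slides easily if a fingertip presses it down on the slab with 5 to 20 N and is drawn along. At both ends it is the same.
- templateB: A template just like A, on the slab beside it; may be absent.
- templateC: A template just like A, on the slab beside it; may be absent.
- spool: Bystander: small thread spool, 30 mm across, 38 mm high, standing on the bench beside the slab. Origin: centre of its underside.
- thread_cone: Bystander: tall cone of thread, 84 mm across, 170 mm high, behind the slab.
- glue_tin: Bystander: open metal tin, 100 mm across, 110 mm high.
- mallet: Bystander: wooden mallet lying on the bench, about 290 mm long.
- ruler: Bystander: steel ruler, 300 x 30 x 2 mm, flat on the bench between the robot and the slab.
- awl: Bystander: awl with a handle, 160 mm long, lying on the bench.
- cutter: Bystander: yellow knife, 160 mm long, 14 mm high, lying on the bench.

How it is judged:
At the end, for the whole second after the job is handed in: The weight stands upright on the felt mat, its centre within 20 mm of the mat's; every template present lies flat in a slot of the case, sticking out of the mouth by no more than 6 mm; everything is at rest (horizontal distance between weight and mat below 0.02 m and z of weight in the frame of mat below 0.012 m and angle between weight's own z axis and vertical below 0.1 rad and linear speed of each of weight, templateA, templateB, templateC below 0.02 m/s and x of templateA in the frame of case between -0.011 and 0.004 m and y of templateA in the frame of case between -0.008 and 0.008 m and z of templateA in the frame of case between 0.041 and 0.085 m and angle between the z axis of each of templateA, templateB, templateC and the z axis of case, either way round below 0.06 rad and angle between the x axis of each of templateA, templateB, templateC and the x axis of case, either way round below 0.1 rad and x of templateB in the frame of case between -0.011 and 0.004 m and y of templateB in the frame of case between -0.008 and 0.008 m and z of templateB in the frame of case between 0.041 and 0.085 m and x of templateC in the frame of case between -0.011 and 0.004 m and y of templateC in the frame of case between -0.008 and 0.008 m and z of templateC in the frame of case between 0.041 and 0.085 m); the robot touches nothing.
It fails at once if a bystander (spool, thread cone, glue tin, mallet, ruler, awl or knife) is moved more than 25 mm (distance of any of spool, thread_cone, glue_tin, mallet, ruler, awl, cutter from where it was at the start of the episode above 0.025 m).
It fails at once if a template is picked straight up off the middle of the slab instead of being slid out over an edge first ((z of templateA in the frame of slab between 0.056 and 0.076 m and x of templateA in the frame of slab between -0.06 and 0.06 m and y of templateA in the frame of slab between -0.12 and 0.12 m) or (z of templateB in the frame of slab between 0.056 and 0.076 m and x of templateB in the frame of slab between -0.06 and 0.06 m and y of templateB in the frame of slab between -0.12 and 0.12 m) or (z of templateC in the frame of slab between 0.056 and 0.076 m and x of templateC in the frame of slab between -0.06 and 0.06 m and y of templateC in the frame of slab between -0.12 and 0.12 m)).
Of templateB, templateC only 1 to 2 are there at a start; the rules pass over those that are not, and their reading is None.
At some moment in a run one of weight may be knocked a few centimetres aside while the robot is not near it.
It also fails if it takes over 210 s, if anything falls off the work surface, if the arm or the gripper's body presses on something with over 40 N, if the wrist force passes 120 N, or if a joint passes its speed limit or range.

## Robot

A 6-joint arm with a two-finger parallel gripper is mounted at the origin on the work surface. World frame = base frame: x ahead of the robot, y to its left, z up, the work surface at z = 0. Lengths are in m, angles in rad, forces in N, time in s.
With the tool pointing down it reaches from about 0.25 to 0.725 m from the base axis. Payload 4 kg.
Tool frame: the origin (TCP) lies midway between the tips of the shut fingers; the grasp point (between the pads) lies 19 mm behind it; z points along the fingers, y is the line along which they close (so a half turn about z gives the same grasp; the last joint's range is limited). The gripper opens to 85 mm and grips with 20 to 120 N. Pads are 22 mm wide; open, the fingers measure 114 mm over their backs; the gripper's body (76 mm by 85 mm) begins 54 mm behind the grasp point. The pads swing forward as they close: fully open they stand 13 mm farther back than shut.
Start: joints at [1.184, 0.241, 0.005, 1.335, 0, 1.571], TCP at [0.189, 0.463, 0.231] pointing down, gripper open.
Joint ranges: [-2.72, 2.72], [-1.05, 1.87], [-1.09, 1.28], [-1.99, 2.15], [-1.42, 1.44], [-3.14, 3.14]. Speed limits (rad/s): [2.79, 2.79, 3.14, 3.14, 3.14, 3.14].

## Interface

Orientations are given as a unit quaternion [x, y, z, w].
In Python, from bench import arm, vision gives the robot as it stands.
- The arm moves only by the shell command python3 -m handwheel 'ROWS' [OPENING]. ROWS is JSON, a list of rows, each a list of 4 numbers: the shift along the world's x, y, z in mm, then the turn about the world's z in degrees. In form: [[tx, ty, tz, spin], ...]. A call has 1 to 10 rows; each row shifts and turns the commanded pose from where the row before left it; what a row does not reach is not made up. A row lasts 1/10 s, in which the tool goes at most 50 mm and 8.59 degrees, less where a joint would pass 70% of its speed; a pose out of reach is approached as far as the arm can. A call is refused whole if a number of a shift passes 50 or a number of a turn 8.59, either way. A call with a gripper value outside its range is refused whole. OPENING is the closure, from -1 (fully open) to 1 (shut), set as the call begins (- or left out, the last holds). The fingers move at their own pace and stop on an object; the grip force is fixed at half the most. Time passes only in rows, so rows that do not move let the fingers close. It gives the time, the measured TCP pose, the force, the opening and the grip force at its end, in the units of the state.
- arm.get_obs(): the state, without advancing time (a new reading comes with each control period).
- vision.get_image(name): name is "scene" or "top" or "wrist"; returns the picture (384x512x3 uint8, blue, green, red); there is no depth.
- vision.get_calibration(name): a dict with "fx", "fy", "cx", "cy" (pixels), "R" (3x3) and "t" (3): a world point X has camera coordinates R X + t. Camera axes: x right, y down, z forward; pixel columns grow to the right and rows downward; lengths in m; the calibration is good to about 2 mm. A picture is of the moment at which its call begins: read the wrist's pose just before it. get_calibration takes no time and is no camera call; for the wrist camera it gives the pose at the moment of the call.
- arm.close_job(): hands the job in; it is judged then, once.
The state is a dict: "time_s": time; "joints": joint angles; "joint_velocities": joint speeds; "effort": joint torques, N m; "tool_pos": TCP position; "tcp_rot": TCP orientation; "contact_force": force on the tool from outside, world axes, zero at the start; "torque": the same for the moment, N m; "opening": opening from 0.0 (shut) to 1.0 (fully open); "gripper_force": force on a finger pad.
Only numpy, scipy, OpenCV 4.12 (cv2) and the standard library are available. Lean on these libraries where they do the work, as an engineer would, in place of code of your own. Each camera call takes 0.05 s, during which the arm holds its last target. There are 200 camera calls.

## Working session

There is one attempt and no reset: what is moved stays moved. The work goes in short steps, Python scripts to look and compute and a shell command to move; the robot and the scene stay as the last step left them, time stands still between calls to the robot, and variables do not carry over. Pictures are saved under pics/ and viewed, at most 14 in all, crops included, and the job is handed in when it is done.

```bash
ls; mkdir -p pics
python3 - <<'E'
from bench import arm, vision
import cv2
for n in ("scene","top"):
    im=vision.get_image(n); cv2.imwrite(f"pics/{n}0.png",im)
    c=vision.get_calibration(n); print(n,c)
print(arm.get_obs())
E
```

```text
pics
scene {'fx': 493.02987626740173, 'fy': 493.02987626740173, 'cx': 242.9989741354803, 'cy': 193.37994926209066, 'R': array([[ 0.63678609,  0.77096049, -0.01110827],
       [ 0.53648405, -0.45337249, -0.71178526],
       [-0.55379449,  0.44729554, -0.7023093 ]]), 't': array([-0.29996322, -0.26791594,  1.71768353])}
top {'fx': 456.164804085266, 'fy': 456.164804085266, 'cx': 256.17368443851814, 'cy': 187.9333230362063, 'R': array([[ 0.01793892, -0.99977496,  0.01132334],
       [-0.98675689, -0.01952911, -0.16102627],
       [ 0.16121117, -0.00828475, -0.98688516]]), 't': array([-0.05305664,  0.52610097,  1.20150177])}
{'time_s': 0.1, 'joints': array([1.18401192e+00, 2.41329153e-01, 3.89968648e-03, 1.33520129e+00,
       2.40167515e-05, 1.57079576e+00]), 'joint_velocities': array([ 2.68310489e-03, -7.33961573e-04,  3.70941217e-03, -3.68161758e-04,
       -4.80633144e-05,  1.40513130e-03]), 'effort': array([ 5.45968251e-04, -3.73137331e+01,  2.53010273e+01,  1.08490352e-02,
       -5.53383916e-05,  1.87609390e-05]), 'tool_pos': array([0.18839336, 0.46256026, 0.23052176]), 'tcp_rot': array([ 1.92188611e-01,  9.81357578e-01, -8.97807448e-04, -1.88063194e-04]), 'contact_force': array([-0.61089543, -0.65483945,  0.67049372]), 'torque': array([-0.04593766, -0.00829495,  0.03928053]), 'gripper_force': 0.0, 'opening': 0.9982607072775235}
```

View pics/top0.png

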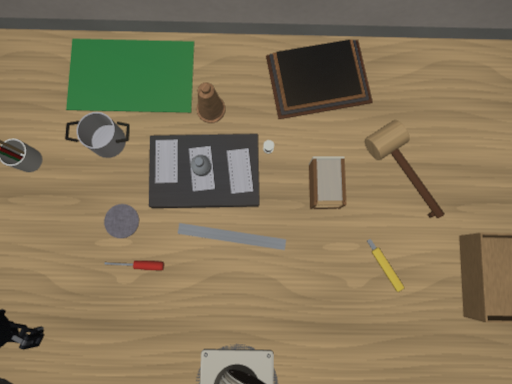

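View pics/scene0.png

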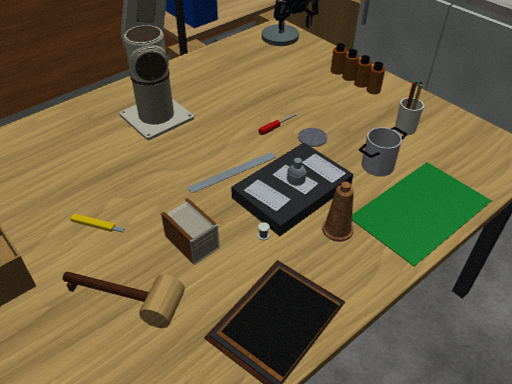

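The top view shows the slab around (204,170) with three templates at (167,161), (201,168) and (240,171). The weight is at (201,164), the mat at (122,221) and the case at (328,183), with its mouth facing down towards the robot. Next I measure these in code.

```bash
cat > h.py <<'E'
from bench import arm, vision
import cv2, numpy as np
def ray(c,uv,z):
    uv=np.atleast_2d(np.asarray(uv,float))
    d=np.c_[(uv[:,0]-c['cx'])/c['fx'],(uv[:,1]-c['cy'])/c['fy'],np.ones(len(uv))]@c['R']
    o=-c['R'].T@c['t']
    return (o+d*((z-o[2])/d[:,2])[:,None])[:,:2]
def proj(c,X):
    p=np.atleast_2d(X)@c['R'].T+c['t']
    return np.c_[p[:,0]/p[:,2]*c['fx']+c['cx'],p[:,1]/p[:,2]*c['fy']+c['cy']]
def grab(n,name=None):
    c=vision.get_calibration(n); im=vision.get_image(n)
    if name: cv2.imwrite(f"pics/{name}.png",im)
    return c,im
def rect(c,cnt,z):
    "min-area rectangle in world mm: centre, sides, yaw of the long side (deg, from +x)"
    p=(ray(c,cnt.reshape(-1,2),z)*1000).astype(np.float32)
    (ctr,wh,a)=cv2.minAreaRect(p)
    if wh[0]<wh[1]: wh=wh[::-1]; a+=90
    return np.round(ctr,1),np.round(wh,1),round((a+90)%180-90,1)
def cnts(m,amin):
    return [k for k in cv2.findContours(m,cv2.RETR_EXTERNAL,cv2.CHAIN_APPROX_NONE)[0] if cv2.contourArea(k)>amin]
E
python3 - <<'E'
from h import *
c=vision.get_calibration("top"); im=cv2.imread("pics/top0.png"); hsv=cv2.cvtColor(im,cv2.COLOR_BGR2HSV)
roi=np.zeros(im.shape[:2],np.uint8); roi[125:215,140:265]=255
m=((hsv[...,2]<70)*255).astype(np.uint8)&roi
k=max(cnts(m,500),key=cv2.contourArea); print("slab",rect(c,cv2.convexHull(k),.046))
m=((hsv[...,2]>150)&(hsv[...,1]<60))*np.uint8(255)&roi
m=cv2.morphologyEx(m,cv2.MORPH_CLOSE,np.ones((5,5)))
for k in cnts(m,200): print("tmpl",rect(c,k,.049),cv2.boundingRect(k))
m=((hsv[...,1]<75))*np.uint8(255); m[:200]=0;m[245:]=0;m[:,:100]=0;m[:,150:]=0
for k in cnts(m,200): print("mat",rect(c,k,.004), cv2.boundingRect(k))
print("weight at z=.115", ray(c,(201,160),.115)*1000)
print("case corners top",ray(c,[(312,159),(343,157),(311,207),(343,207)],.0915)*1000)
cv2.imwrite("pics/case0.png",cv2.resize(im[145:220,290:365],None,fx=8,fy=8,interpolation=cv2.INTER_CUBIC))
E
```

```text
slab (array([572.6, 101.8]), array([295.2, 200.9]), -87.9)
tmpl (array([545.1, 103.2]), array([56.2, 50. ]), -82.7) (192, 170, 22, 20)
tmpl (array([573.8,   3.4]), array([116.3,  56.6]), 7.7) (228, 149, 25, 44)
tmpl (array([597. , 205.1]), array([115.,  55.]), 2.6) (156, 140, 21, 42)
mat (array([434.7, 329.7]), array([97.4, 94. ]), 3.4) (104, 203, 35, 36)
weight at z=.115 [[585.70849587 101.69017648]]
case corners top [[ 599.71876129 -189.31983679]
 [ 606.84997333 -271.75105426]
 [ 471.56598721 -186.48086768]
 [ 473.17946365 -270.04421744]]
```

```bash
python3 -m handwheel '[[34,-32,4,2.4],[34,-32,4,2.4],[34,-32,4,2.4],[34,-32,4,2.4],[34,-32,4,2.4],[34,-32,4,2.4],[34,-32,4,2.4],[34,-32,4,2.4],[34,-32,4,2.4],[34,-32,4,2.4]]' -1; python3 -m handwheel '[[10,-20,0,0],[0,-20,0,0],[0,0,0,0],[0,0,0,0]]'
python3 - <<'E'
from h import *
c,im=grab("wrist","w1"); print(arm.get_obs()['tool_pos'], -c['R'].T@c['t'], c['R'])
E
```

```text
time_s: 1.1
tool_pos: [0.5295, 0.1414, 0.271]
tcp_rot: [-0.017, 1.0, -0.0, -0.0]
contact_force: [1.3, 0.9, -0.9]
opening: 1.004
gripper_force: 0.0
time_s: 1.5
tool_pos: [0.5384, 0.1029, 0.2708]
tcp_rot: [-0.016, 1.0, 0.0, -0.001]
contact_force: [-0.7, -0.0, -0.7]
opening: 1.001
gripper_force: 0.0
[0.53832744 0.10345525 0.27098955] [0.46310808 0.1011949  0.41220594] [[-2.94853920e-02  9.99564725e-01 -9.86381198e-04]
 [ 9.54489625e-01  2.84487248e-02  2.96884197e-01]
 [ 2.96783032e-01  7.81225632e-03 -9.54912981e-01]]
```

View pics/w1.png

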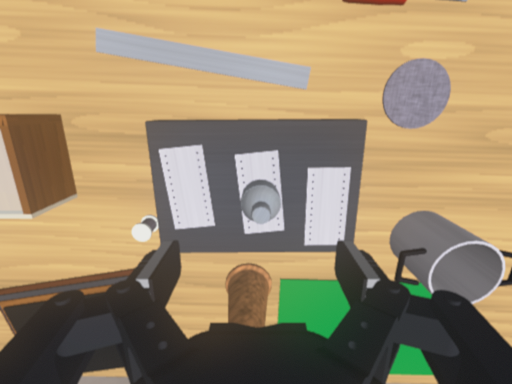

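View pics/case0.png

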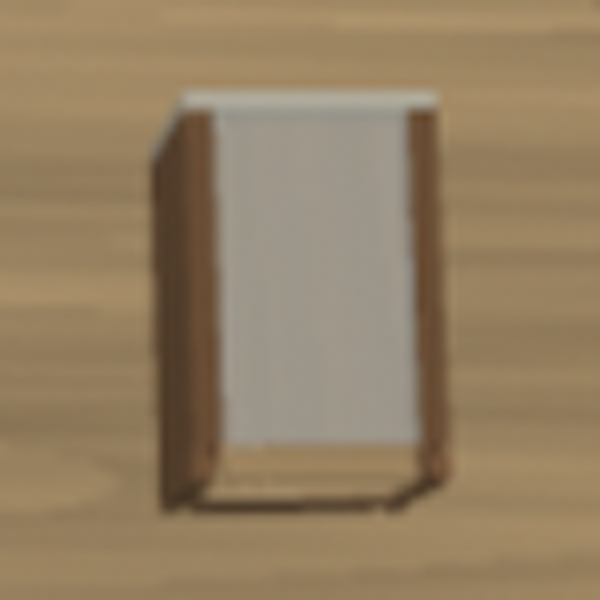

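The wrist view shows the weight's grip at about (261,212), the templates at (187,187), (260,192) and (327,205), and the slab's near edge at row 121.

Run:
```python
from h import *
c=vision.get_calibration("wrist"); im=cv2.imread("pics/w1.png"); hsv=cv2.cvtColor(im,cv2.COLOR_BGR2HSV)
m=((hsv[...,2]>165)&(hsv[...,1]<40))*np.uint8(255); m[:110]=0; m[250:]=0; m[:,:155]=0; m[:,360:]=0
m=cv2.morphologyEx(m,cv2.MORPH_CLOSE,np.ones((7,7)))
for k in cnts(m,400): print("tmpl",rect(c,cv2.convexHull(k),.049),cv2.boundingRect(k))
m=((hsv[...,2]<85)&(hsv[...,1]<60))*np.uint8(255); m[:105]=0;m[245:]=0;m[:,:140]=0;m[:,372:]=0
k=max(cnts(m,500),key=cv2.contourArea); print("slab",rect(c,cv2.convexHull(k),.046))
print("near corners",ray(c,[(147,122),(366,120)],.046)*1000)
print("weight grip top z=.123",ray(c,(261,213),.123)*1000, "foot", ray(c,(261,200),.083)*1000)
m=cv2.inRange(hsv,(100,10,60),(150,80,170)); m[:50]=0;m[135:]=0;m[:,:378]=0;m[:,456:]=0
for k in cnts(m,500): print("mat",np.mean(rect(c,k,.004)[0].reshape(1,2),0),rect(c,k,.004)[1])
```

```text
tmpl (array([594.7, 205.6]), array([119.5,  59.6]), 2.3) (304, 167, 47, 78)
tmpl (array([576.9, 108.7]), array([120.4,  59.7]), 7.6) (235, 150, 49, 84)
tmpl (array([572.6,   4.8]), array([120.4,  60.1]), 7.5) (159, 145, 56, 84)Traceback (most recent call last):
  File "<stdin>", line 7, in <module>
ValueError: max() iterable argument is empty
```

Run:
```python
from h import *
c=vision.get_calibration("wrist"); im=cv2.imread("pics/w1.png"); hsv=cv2.cvtColor(im,cv2.COLOR_BGR2HSV)
print(hsv[130,230],hsv[95,415],hsv[200,262],hsv[212,262])
print("near corners",ray(c,[(147,122),(366,120)],.046)*1000)
print("weight grip top z=.123",ray(c,(261,213),.123)*1000, "foot", ray(c,(261,200),.083)*1000)
m=(hsv[...,1]<60)*np.uint8(255); m[:50]=0;m[135:]=0;m[:,:376]=0;m[:,456:]=0
for k in cnts(m,500): print("mat",rect(c,k,.004))
cv2.imwrite("pics/w1c.png",cv2.resize(im[150:245,215:310],None,fx=6,fy=6,interpolation=cv2.INTER_CUBIC))
```

```text
[160   8  94] [136  20 139] [108  22 177] [110  24 188]
near corners [[482.32076856 -45.52612122]
 [470.79766027 246.12639815]]
weight grip top z=.123 [[577.34889142 109.09091522]] foot [[574.90422652 109.48210363]]
mat (array([433.9, 329.8]), array([95.2, 94.2]), -80.2)
```

View pics/w1c.png

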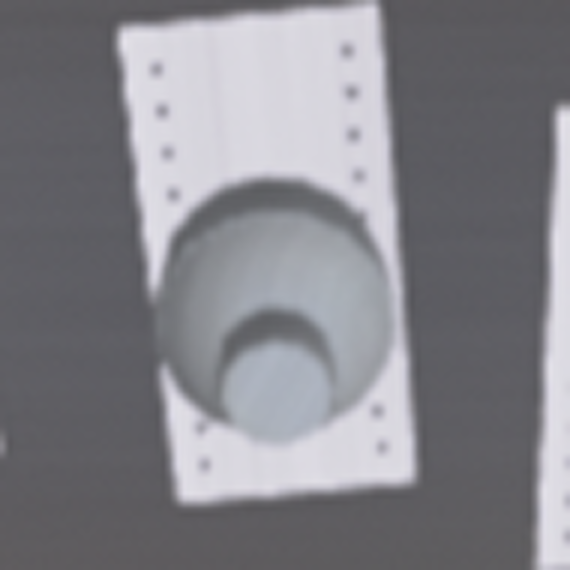

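The weight's grip is centred at crop (275,375), which is world (577,109). The mat is at (434,330).

```bash
python3 -m handwheel '[[19,3,-20,0],[19,3,-40,0],[0,0,-40,0],[0,0,-40,0],[0,0,-20,0],[0,0,-19,0],[0,0,0,0],[0,0,0,0]]' ; python3 -m handwheel '[[0,0,0,0],[0,0,0,0],[0,0,0,0],[0,0,0,0],[0,0,0,0],[0,0,0,0],[0,0,0,0],[0,0,0,0]]' 1; python3 -m handwheel '[[0,0,20,0],[0,0,20,0],[0,0,20,0],[0,0,0,0]]'
```

```text
time_s: 2.35
tool_pos: [0.5764, 0.1101, 0.0925]
tcp_rot: [-0.017, 1.0, 0.0, -0.0]
contact_force: [-0.2, -0.4, 0.1]
opening: 0.996
gripper_force: 0.0
time_s: 3.15
tool_pos: [0.5771, 0.1089, 0.093]
tcp_rot: [-0.016, 1.0, -0.0, 0.001]
contact_force: [-2.0, -2.2, 5.0]
opening: 0.262
gripper_force: 58.7
time_s: 3.55
tool_pos: [0.5778, 0.1095, 0.1538]
tcp_rot: [-0.016, 1.0, 0.0, 0.002]
contact_force: [-0.1, 0.6, -3.7]
opening: 0.259
gripper_force: 59.5
```

```bash
python3 -m handwheel '[[-18,27,0,0],[-18,27,0,0],[-18,27,0,0],[-18,28,0,0],[-18,28,0,0],[-18,28,0,0],[-18,28,0,0],[-18,28,0,0],[0,0,0,0],[0,0,0,0]]'; python3 -m handwheel '[[0,0,-30,0],[0,0,-30,0],[0,0,-25,0],[0,0,-10,0],[0,0,-5,0],[0,0,-4,0],[0,0,0,0],[0,0,0,0]]'
```

```text
time_s: 4.55
tool_pos: [0.4312, 0.3299, 0.1503]
tcp_rot: [-0.017, 1.0, -0.001, -0.001]
contact_force: [-0.4, -0.0, -4.7]
opening: 0.263
gripper_force: 59.9
time_s: 5.35
tool_pos: [0.4334, 0.3306, 0.0494]
tcp_rot: [-0.016, 1.0, 0.001, 0.001]
contact_force: [0.6, -0.1, -4.4]
opening: 0.262
gripper_force: 60.2
```

```bash
python3 -m handwheel '[[0,0,-1,0],[0,0,-1,0],[0,0,-1,0],[0,0,0,0],[0,0,0,0]]'; python3 -m handwheel '[[0,0,0,0],[0,0,0,0],[0,0,0,0],[0,0,0,0],[0,0,0,0],[0,0,0,0]]' -1;  python3 -m handwheel '[[0,0,40,0],[0,0,40,0],[0,0,40,0],[0,0,40,0],[0,0,30,0],[0,0,20,0],[0,0,0,0]]'
python3 - <<'E'
from h import *
c,im=grab("wrist","w2")
E
```

```text
time_s: 5.85
tool_pos: [0.4335, 0.3305, 0.048]
tcp_rot: [-0.016, 1.0, 0.001, 0.001]
contact_force: [-3.0, -2.4, 9.5]
opening: 0.263
gripper_force: 61.6
time_s: 6.45
tool_pos: [0.4326, 0.33, 0.0451]
tcp_rot: [-0.016, 1.0, -0.0, -0.0]
contact_force: [-0.8, -0.6, -0.5]
opening: 0.999
gripper_force: 0.0
time_s: 7.15
tool_pos: [0.4341, 0.3312, 0.2589]
tcp_rot: [-0.016, 1.0, 0.002, 0.003]
contact_force: [0.2, 0.6, 0.7]
opening: 0.999
gripper_force: 0.0
```

View pics/w2.png

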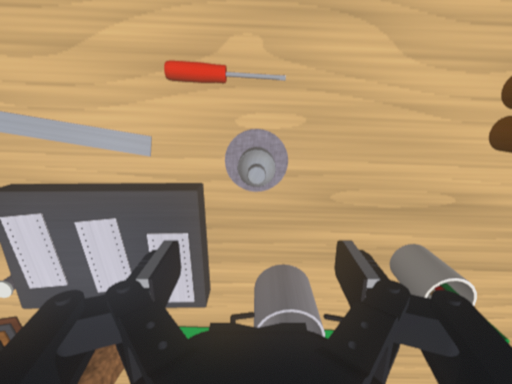

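The weight stands at (257,172), near the centre of the mat at (257,160). The offset is parallax, so the placement is good. Next I look at the case.

```bash
python3 -m handwheel '[[6,-46,0,0],[6,-46,0,0],[6,-46,0,0],[6,-46,0,0],[6,-46,0,0],[6,-46,0,0],[6,-46,0,0],[6,-46,0,0],[6,-46,0,0],[6,-46,0,0]]'; python3 -m handwheel '[[0,-40,0,0],[0,-40,0,0],[0,-20,0,0],[0,0,0,0],[0,0,0,0]]'
python3 - <<'E'
from h import *
c,im=grab("wrist","w3")
np.savez("w3.npz",**c)
E
```

```text
time_s: 8.2
tool_pos: [0.4916, -0.1316, 0.2533]
tcp_rot: [-0.016, 1.0, 0.001, -0.002]
contact_force: [1.2, 1.1, -0.2]
opening: 1.001
gripper_force: 0.0
time_s: 8.7
tool_pos: [0.4917, -0.2297, 0.2535]
tcp_rot: [-0.015, 1.0, 0.001, -0.001]
contact_force: [-0.1, 0.8, -0.1]
opening: 0.999
gripper_force: 0.0
```

View pics/w3.png

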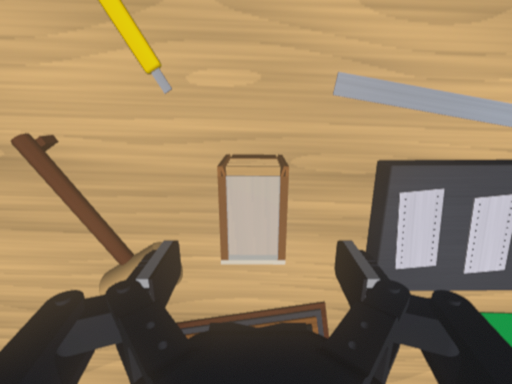

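The case's mouth is at rows 155-175, columns 218-288. Its back edge is at row 262.

Run:
```python
import cv2
im=cv2.imread("pics/w3.png")
cv2.imwrite("pics/w3c.png",cv2.resize(im[145:275,205:305],None,fx=6,fy=4.6,interpolation=cv2.INTER_CUBIC))
```

```text
(no output)
```

View pics/w3c.png

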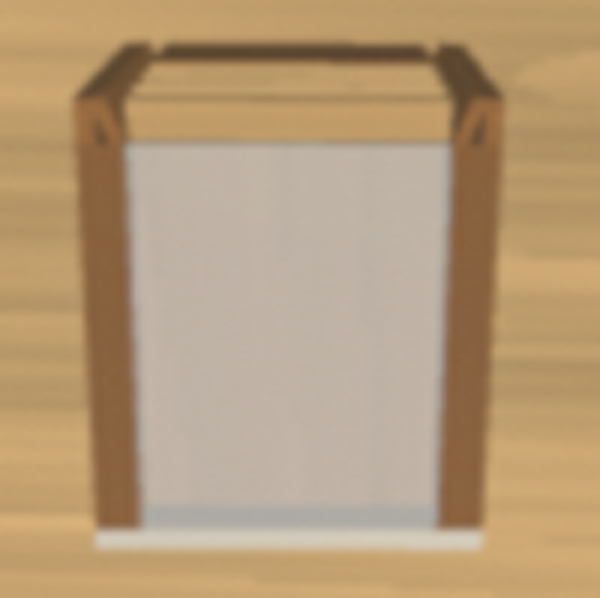

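Run:
```python
from h import *
c=dict(np.load("w3.npz"))
q=np.array([(75,97),(503,97),(96,549),(483,549)])/[6,4.6]+[205,145]
P=ray(c,q,.0915)*1000; print(P)
f=P[:2].mean(0); b=P[2:].mean(0); print("front mid",f,"back mid",b,"yaw",np.degrees(np.arctan2(*(b-f)[::-1])), np.degrees(np.arctan2(-(P[0]-P[1])[0]*-1,(P[0]-P[1])[1])))
# second view: scene camera
```

```text
[[ 479.06461643 -275.86783094]
 [ 476.64017434 -193.15908284]
 [ 609.11547514 -273.24281201]
 [ 606.67772953 -189.13441874]]
front mid [ 477.85239539 -234.51345689] back mid [ 607.89660233 -231.18861537] yaw 1.4645626991023222 178.3209692229943
```

```bash
python3 -m handwheel '[[16,40,-20,1],[16,40,-20,1],[16,40,-20,1],[16,40,-20,1],[16,40,-20,1],[16,37,-20,1],[0,0,-30,0],[0,0,-30,0],[0,0,-10,0],[0,0,0,0]]' 1; python3 -m handwheel '[[0,0,-8,0],[0,0,-4,0],[0,0,0,0],[0,0,0,0]]'
```

```text
time_s: 9.75
tool_pos: [0.5865, 0.0082, 0.0635]
tcp_rot: [-0.069, 0.998, 0.0, -0.002]
contact_force: [-0.4, -0.0, 1.2]
opening: -0.002
gripper_force: 0.0
time_s: 10.15
tool_pos: [0.5891, 0.0068, 0.0541]
tcp_rot: [-0.068, 0.998, -0.0, 0.001]
contact_force: [0.2, 0.5, 0.4]
opening: -0.002
gripper_force: 0.0
```

```bash
python3 -m handwheel '[[0,0,-2,0],[0,0,-2,0],[0,0,-1,0],[0,0,0,0],[0,0,0,0]]';python3 -m handwheel '[[0,0,-1,0],[0,0,0,0]]';python3 -m handwheel '[[0,0,-1,0],[0,0,0,0]]'
```

```text
time_s: 10.65
tool_pos: [0.5889, 0.0069, 0.0491]
tcp_rot: [-0.068, 0.998, -0.0, 0.0]
contact_force: [-1.7, -0.4, 5.9]
opening: -0.001
gripper_force: 2.7
time_s: 10.85
tool_pos: [0.5889, 0.0069, 0.0491]
tcp_rot: [-0.068, 0.998, -0.0, 0.001]
contact_force: [-3.9, -0.4, 9.4]
opening: -0.0
gripper_force: 5.3
time_s: 11.05
tool_pos: [0.5891, 0.007, 0.0491]
tcp_rot: [-0.068, 0.998, -0.0, 0.001]
contact_force: [-4.9, -0.3, 16.2]
opening: -0.001
gripper_force: 7.7
```

```bash
python3 -m handwheel '[[-4,0,0,0],[-8,0,0,0],[-8,0,0,0]]';python3 -m handwheel '[[-8,0,0,0],[-8,0,0,0],[-8,0,0,0],[-8,0,0,0],[-8,0,0,0],[-8,0,0,0],[-8,0,0,0],[0,0,0,0]]'
```

```text
time_s: 11.35
tool_pos: [0.5726, 0.0071, 0.0491]
tcp_rot: [-0.068, 0.998, -0.0, 0.005]
contact_force: [3.2, -0.2, 8.3]
opening: 0.001
gripper_force: 4.3
time_s: 12.15
tool_pos: [0.5155, 0.0071, 0.049]
tcp_rot: [-0.068, 0.998, -0.0, 0.004]
contact_force: [0.7, 0.6, 11.8]
opening: 0.001
gripper_force: 6.0
```

```bash
python3 -m handwheel '[[0,0,10,0],[0,0,40,0],[-10,0,40,0],[-10,0,40,0],[-10,0,20,0],[0,0,0,0],[0,0,0,0],[0,0,0,0]]' -1
cat > tm.py <<'E'
from h import *
import sys
c,im=grab("wrist",sys.argv[1]); hsv=cv2.cvtColor(im,cv2.COLOR_BGR2HSV)
m=((hsv[...,2]>165)&(hsv[...,1]<40))*np.uint8(255); m[330:]=0
m=cv2.morphologyEx(m,cv2.MORPH_CLOSE,np.ones((9,9)))
o=arm.get_obs(); print("tcp",o['tool_pos']*1000,"yaw",np.degrees(2*np.arctan2(-o['tcp_rot'][0],o['tcp_rot'][1])))
for k in cnts(m,2000): print("tmpl",rect(c,cv2.convexHull(k),float(sys.argv[2])),cv2.boundingRect(k))
E
python3 tm.py w4 .049
```

```text
time_s: 12.95
tool_pos: [0.4819, 0.0071, 0.1948]
tcp_rot: [-0.068, 0.998, 0.0, -0.001]
contact_force: [1.3, -0.5, 0.3]
opening: 0.998
gripper_force: 0.0
tcp [481.84670972   7.05278237 194.62780271] yaw 7.837165827581827
tmpl (array([576.3, 108.2]), array([118.6,  59.4]), 7.6) (302, 221, 56, 85)
tmpl (array([ 571.7, -260.6]), array([137. ,  74.1]), 1.7) (0, 167, 61, 111)
tmpl (array([498.6,   4.1]), array([118.8,  59.5]), 7.6) (225, 142, 56, 101)
tmpl (array([398. ,  19.8]), array([256.4,  25.4]), 82.3) (155, 55, 246, 95)
```

```bash
python3 -m handwheel '[[-29,-9,-10,0],[0,0,-40,0],[0,0,-40,0],[0,0,-40,0],[0,0,-25,0],[0,0,-13,0],[0,0,0,0],[0,0,0,0]]'; python3 -m handwheel '[[0,0,0,0],[0,0,0,0],[0,0,0,0],[0,0,0,0],[0,0,0,0],[0,0,0,0],[0,0,0,0],[0,0,0,0]]' 1
```

```text
time_s: 13.8
tool_pos: [0.453, -0.0019, 0.0275]
tcp_rot: [-0.068, 0.998, 0.0, -0.001]
contact_force: [0.8, -0.1, 0.4]
opening: 0.998
gripper_force: 0.0
time_s: 14.6
tool_pos: [0.4545, -0.002, 0.0292]
tcp_rot: [-0.068, 0.998, -0.0, 0.001]
contact_force: [-0.7, -1.1, 6.2]
opening: 0.681
gripper_force: 63.1
```

```bash
python3 -m handwheel '[[-20,0,0,0],[-30,0,0,0],[-30,0,5,0],[-20,0,30,0],[0,-10,20,-2],[0,-40,10,-2.3],[0,-40,0,-2],[0,-40,0,0],[0,-40,0,0],[0,-40,0,0]]'; python3 -m handwheel '[[0,-20,0,0],[0,-6,0,0],[0,0,0,0],[0,0,0,0]]'
python3 - <<'E'
from h import *
c,im=grab("wrist","w5"); o=arm.get_obs(); print(o['tool_pos'],o['opening'],np.degrees(2*np.arctan2(-o['tcp_rot'][0],o['tcp_rot'][1]))); np.savez("w5.npz",**c)
E
```

```text
time_s: 15.6
tool_pos: [0.3531, -0.2134, 0.0932]
tcp_rot: [-0.013, 1.0, 0.0, 0.0]
contact_force: [0.4, 0.1, -0.1]
opening: 0.676
gripper_force: 64.3
time_s: 16.0
tool_pos: [0.3531, -0.2368, 0.0929]
tcp_rot: [-0.014, 1.0, 0.001, -0.001]
contact_force: [0.0, -0.6, -0.8]
opening: 0.68
gripper_force: 64.3
[ 0.35322813 -0.23661751  0.09303731] 0.6733556172937729 1.6166634860020814
```

View pics/w5.png

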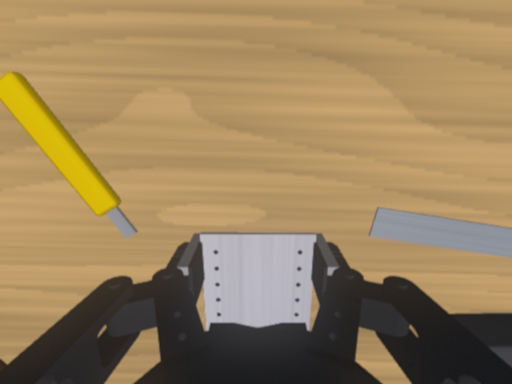

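The template is gripped squarely, with its near end at row 234 and columns 200-316. I check its pose against the case numerically from the top camera.

```bash
cat > tp.py <<'E'
from h import *
import sys
z=float(sys.argv[1]); c,im=grab("top"); hsv=cv2.cvtColor(im,cv2.COLOR_BGR2HSV)
o=arm.get_obs()['tool_pos']
u=proj(c,[o[0]+.065,o[1],z])[0].astype(int)
m=((hsv[...,2]>140)&(hsv[...,1]<45))*np.uint8(255)
r=np.zeros_like(m); r[u[1]-28:u[1]+28,u[0]-18:u[0]+18]=255
print(u,hsv[u[1],u[0]])
for k in cnts(m&r,60): print("tmpl",rect(c,k,z),cv2.boundingRect(k))
A=im[140:290,280:380]
s,im2=grab("scene"); B=im2[180:270,140:260]
cv2.imwrite("pics/"+sys.argv[2],np.hstack([cv2.resize(A,(360,540),interpolation=cv2.INTER_CUBIC),cv2.resize(B,(440,540),interpolation=cv2.INTER_CUBIC)]))
E
python3 tp.py .112 c1.png
```

```text
[331 227] [126   7 172]
tmpl (array([ 415.5, -235.5]), array([88.5, 60.7]), 1.9) (319, 211, 25, 36)
```

View pics/c1.png

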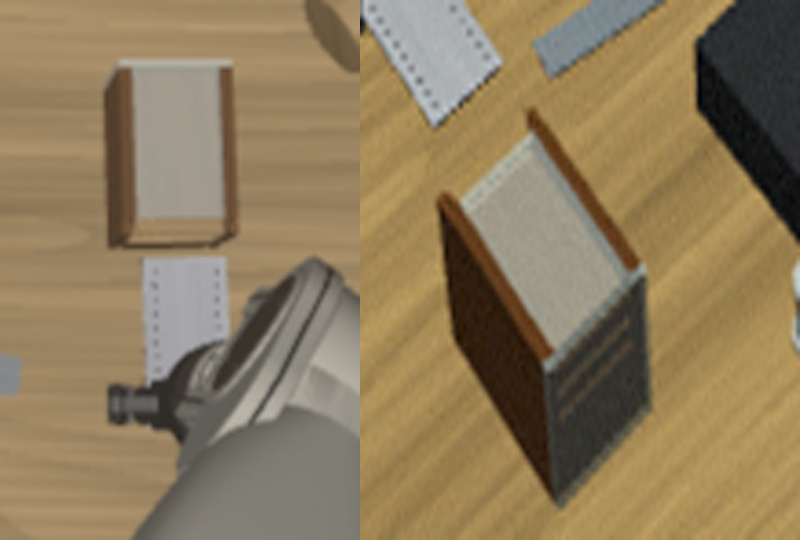

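The template's axis lines up with the mouth to about 1 mm, with a yaw of 1.6-1.9° against 1.5° for the case. I lower it and insert it into the top slot.

```bash
python3 -m handwheel '[[0,-1,-15,0],[0,0,-15,0],[0,0,0,0],[0,0,0,0],[0,0,0,0]]'; python3 -m handwheel '[[10,0,0,0],[10,0,0,0],[8,0,0,0],[5,0,0,0],[5,0,0,0],[0,0,0,0]]'
```

```text
time_s: 16.65
tool_pos: [0.3542, -0.2389, 0.064]
tcp_rot: [-0.014, 1.0, -0.0, 0.0]
contact_force: [-0.3, -0.2, -0.4]
opening: 0.68
gripper_force: 64.3
time_s: 17.25
tool_pos: [0.3924, -0.239, 0.0632]
tcp_rot: [-0.014, 1.0, -0.0, 0.0]
contact_force: [-0.1, -0.6, -1.0]
opening: 0.671
gripper_force: 64.3
```

```bash
python3 -m handwheel '[[0,1,-1,0],[8,1,0,0],[8,0,0,0],[8,0,0,0],[0,0,0,0]]';  python3 -m handwheel '[[10,0,0,0],[10,1,0,0],[8,0,0,0],[0,0,0,0]]'
```

```text
time_s: 17.75
tool_pos: [0.4173, -0.2373, 0.0625]
tcp_rot: [-0.014, 1.0, -0.0, 0.001]
contact_force: [-0.3, -0.6, -0.9]
opening: 0.679
gripper_force: 64.3
time_s: 18.15
tool_pos: [0.4452, -0.2361, 0.0624]
tcp_rot: [-0.014, 1.0, -0.0, 0.001]
contact_force: [0.4, 0.1, -1.7]
opening: 0.673
gripper_force: 64.3
```

```bash
python3 -m handwheel '[[8,0,0,0],[6,0,0,0],[0,0,0,0],[0,0,0,0]]'; python3 -m handwheel '[[0,0,0,0],[0,0,0,0],[0,0,0,0],[0,0,0,0]]' -1;  python3 -m handwheel '[[-15,0,0,0],[-30,0,0,0],[-15,0,0,0],[0,0,0,0],[0,0,0,0]]'; python3 tm.py w6 .083
```

```text
time_s: 18.55
tool_pos: [0.4576, -0.2359, 0.0622]
tcp_rot: [-0.013, 1.0, 0.0, -0.0]
contact_force: [-0.2, 0.6, -0.5]
opening: 0.671
gripper_force: 64.3
time_s: 18.95
tool_pos: [0.4575, -0.236, 0.0624]
tcp_rot: [-0.013, 1.0, -0.0, 0.0]
contact_force: [0.0, 0.2, 0.0]
opening: 1.002
gripper_force: 0.0
time_s: 19.45
tool_pos: [0.3982, -0.2363, 0.0627]
tcp_rot: [-0.013, 1.0, -0.0, 0.001]
contact_force: [-0.2, 0.2, -0.3]
opening: 0.996
gripper_force: 0.0
tcp [ 398.74520517 -236.42780148   62.72998901] yaw 1.5365050894868233
```

```bash
python3 -m handwheel '[[0,2,9,0],[0,0,0,0],[0,0,0,0],[0,0,0,0],[0,0,0,0],[0,0,0,0]]' 1; python3 -m handwheel '[[10,0,0,0],[10,0,0,0],[10,0,0,0],[10,0,0,0],[10,0,0,0],[10,0,0,0],[0,0,0,0]]'
```

```text
time_s: 20.1
tool_pos: [0.3975, -0.2339, 0.0711]
tcp_rot: [-0.013, 1.0, 0.0, -0.0]
contact_force: [0.9, 0.2, 0.0]
opening: 0.002
gripper_force: 0.0
time_s: 20.8
tool_pos: [0.4594, -0.2341, 0.0713]
tcp_rot: [-0.014, 1.0, -0.0, 0.001]
contact_force: [-0.6, -0.1, -0.4]
opening: 0.003
gripper_force: 0.0
```

```bash
for i in 1; do python3 -m handwheel '[[3,0,0,0],[3,0,0,0],[0,0,0,0],[0,0,0,0]]'; python3 -m handwheel '[[2,0,0,0],[0,0,0,0],[0,0,0,0]]'; done; python3 -m handwheel '[[2,0,0,0],[0,0,0,0],[0,0,0,0]]'
```

```text
time_s: 21.2
tool_pos: [0.4634, -0.234, 0.0713]
tcp_rot: [-0.013, 1.0, 0.0, -0.0]
contact_force: [0.3, 0.2, 0.5]
opening: 0.001
gripper_force: 0.0
time_s: 21.5
tool_pos: [0.4656, -0.234, 0.0714]
tcp_rot: [-0.013, 1.0, -0.0, 0.0]
contact_force: [0.8, 0.4, -1.2]
opening: 0.001
gripper_force: 0.0
time_s: 21.8
tool_pos: [0.4663, -0.2339, 0.0712]
tcp_rot: [-0.013, 1.0, 0.0, -0.001]
contact_force: [-5.6, -0.5, 3.4]
opening: -0.005
gripper_force: 2.9
```

```bash
python3 -m handwheel '[[-20,0,0,0],[-30,0,20,0],[0,0,45,0],[0,0,45,0],[0,0,20,0],[0,0,0,0],[0,0,0,0]]'
python3 - <<'E'
from h import *
c,im=grab("wrist","w7"); u=proj(c,[.478,-.2345,.08])[0].astype(int); print(u)
cv2.imwrite("pics/w7c.png",cv2.resize(im[max(0,u[1]-60):u[1]+60,u[0]-75:u[0]+75],None,fx=5,fy=5,interpolation=cv2.INTER_CUBIC))
E
```

```text
time_s: 22.5
tool_pos: [0.4183, -0.234, 0.2015]
tcp_rot: [-0.014, 1.0, -0.0, 0.001]
contact_force: [-0.2, 0.6, -1.1]
opening: -0.001
gripper_force: 0.0
[255 238]
```

View pics/w7c.png

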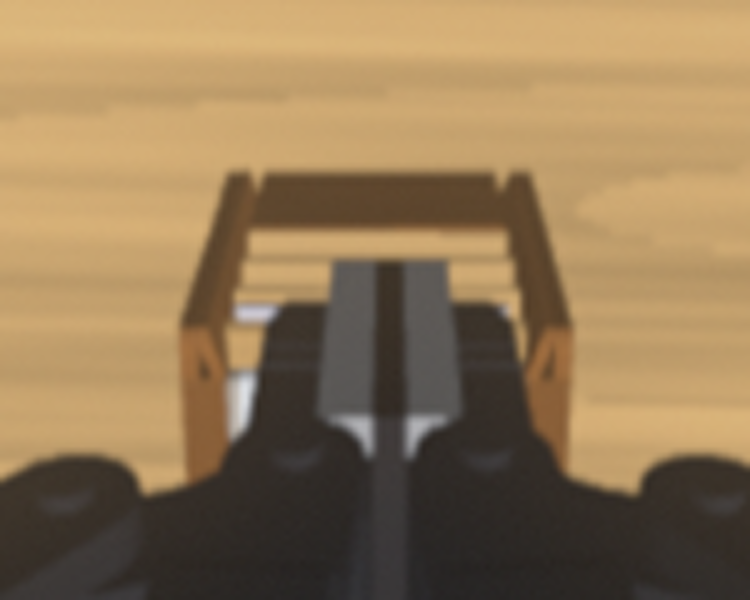

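The white template shows in the top slot at the mouth plane, at crop (255,312) and (505,312). Next is template A.

```bash
python3 -m handwheel '[[18,36,0,1],[18,36,0,1],[18,36,0,1],[18,36,0,1],[18,36,0,1],[18,36,0,1],[18,36,0,0],[18,36,0,0],[18,36,0,0],[11,20,0,0]]'; python3 -m handwheel '[[0,0,-40,0],[0,0,-40,0],[0,0,-40,0],[0,0,-20,0],[0,0,-8,0],[0,0,0,0],[0,0,0,0]]'; python3 -m handwheel '[[0,0,-2,0],[0,0,-2,0],[0,0,0,0],[0,0,0,0]]'
```

```text
time_s: 23.55
tool_pos: [0.5906, 0.1131, 0.1985]
tcp_rot: [-0.067, 0.998, 0.0, -0.002]
contact_force: [0.3, -1.1, -0.9]
opening: -0.002
gripper_force: 0.0
time_s: 24.25
tool_pos: [0.5906, 0.1101, 0.0529]
tcp_rot: [-0.066, 0.998, 0.0, -0.0]
contact_force: [-0.1, 0.5, 0.6]
opening: -0.003
gripper_force: 0.0
time_s: 24.65
tool_pos: [0.5906, 0.1101, 0.0494]
tcp_rot: [-0.066, 0.998, 0.0, 0.0]
contact_force: [-0.2, -0.2, 0.2]
opening: 0.003
gripper_force: 0.0
```

```bash
python3 -m handwheel '[[0,0,-2,0],[0,0,-1,0],[0,0,0,0],[0,0,0,0]]'; python3 -m handwheel '[[-4,0,0,0],[-8,0,0,0],[-8,0,0,0]]'
```

```text
time_s: 25.05
tool_pos: [0.5912, 0.1102, 0.049]
tcp_rot: [-0.066, 0.998, 0.0, 0.001]
contact_force: [-5.1, -1.0, 13.4]
opening: 0.002
gripper_force: 6.3
time_s: 25.35
tool_pos: [0.5741, 0.1105, 0.0491]
tcp_rot: [-0.066, 0.998, 0.0, 0.004]
contact_force: [2.2, -0.4, 7.7]
opening: -0.003
gripper_force: 3.6
```

```bash
python3 -m handwheel '[[-8,0,0,0],[-8,0,0,0],[-8,0,0,0],[-8,0,0,0],[-8,0,0,0],[-8,0,0,0],[-8,0,0,0],[-4,0,0,0],[0,0,0,0]]'; python3 -m handwheel '[[0,0,10,0],[0,0,40,0],[-10,0,40,0],[-10,0,40,0],[-10,0,20,0],[0,0,0,0],[0,0,0,0],[0,0,0,0]]' -1; python3 tm.py w8 .049
```

```text
time_s: 26.25
tool_pos: [0.5133, 0.1107, 0.0491]
tcp_rot: [-0.066, 0.998, 0.0, 0.004]
contact_force: [1.0, 0.4, 9.0]
opening: -0.004
gripper_force: 4.9
time_s: 27.05
tool_pos: [0.48, 0.1098, 0.1949]
tcp_rot: [-0.066, 0.998, -0.0, -0.001]
contact_force: [0.1, -0.7, -0.2]
opening: 1.0
gripper_force: 0.0
tcp [479.87137973 109.8236628  194.60767851] yaw 7.532477765455021
tmpl (array([595. , 204.7]), array([120.5,  60. ]), 2.3) (291, 234, 62, 86)
tmpl (array([500.3, 109.4]), array([118.8,  60. ]), 7.8) (227, 146, 56, 100)
tmpl (array([397.5,  34.6]), array([256.7,  25.4]), 82.3) (65, 44, 253, 96)
```

```bash
python3 -m handwheel '[[-26,-7,-10,0],[0,0,-40,0],[0,0,-40,0],[0,0,-40,0],[0,0,-25,0],[0,0,-13,0],[0,0,0,0],[0,0,0,0]]'; python3 -m handwheel '[[0,0,0,0],[0,0,0,0],[0,0,0,0],[0,0,0,0],[0,0,0,0],[0,0,0,0],[0,0,0,0],[0,0,0,0]]' 1
```

```text
time_s: 27.9
tool_pos: [0.4541, 0.1029, 0.0275]
tcp_rot: [-0.066, 0.998, -0.0, -0.001]
contact_force: [1.0, 0.4, 0.4]
opening: 1.0
gripper_force: 0.0
time_s: 28.7
tool_pos: [0.4555, 0.1033, 0.0294]
tcp_rot: [-0.066, 0.998, 0.0, 0.001]
contact_force: [-1.0, -0.2, 5.4]
opening: 0.676
gripper_force: 62.9
```

```bash
python3 -m handwheel '[[-20,0,0,0],[-30,0,0,0],[-30,0,5,0],[-21,0,30,0],[0,-20,0,-2],[0,-45,0,-2],[0,-45,0,-2],[0,-45,0,0],[0,-45,0,0],[0,-45,0,0]]'; python3 -m handwheel '[[0,-45,0,0],[0,-40,0,0],[0,-11,-15,0],[0,0,0,0],[0,0,0,0],[0,0,0,0]]'; python3 tp.py .066 c2.png
```

```text
time_s: 29.7
tool_pos: [0.3534, -0.1437, 0.0636]
tcp_rot: [-0.013, 1.0, -0.0, 0.0]
contact_force: [1.4, 0.2, -1.2]
opening: 0.675
gripper_force: 64.3
time_s: 30.3
tool_pos: [0.3534, -0.237, 0.0485]
tcp_rot: [-0.014, 1.0, 0.0, -0.0]
contact_force: [-0.6, 0.7, -0.6]
opening: 0.675
gripper_force: 64.3
[328 228] [120   6 173]
tmpl (array([ 416.6, -235.5]), array([87. , 60.8]), 2.4) (317, 213, 24, 34)
```

```bash
python3 -m handwheel '[[0,-1,-2,0],[0,0,0,0],[0,0,0,0],[10,0,0,0],[10,0,0,0],[8,1,0,0],[5,0,0,0],[5,0,0,0],[0,0,0,0]]';python3 -m handwheel '[[8,0,0,0],[8,0,0,0],[8,1,0,0],[0,0,0,0]]'
```

```text
time_s: 31.3
tool_pos: [0.3925, -0.238, 0.0463]
tcp_rot: [-0.014, 1.0, -0.0, 0.0]
contact_force: [-0.2, -0.0, -0.6]
opening: 0.671
gripper_force: 64.3
time_s: 31.7
tool_pos: [0.4172, -0.2371, 0.0465]
tcp_rot: [-0.014, 1.0, -0.0, 0.001]
contact_force: [-1.0, -0.0, -0.5]
opening: 0.672
gripper_force: 64.3
```

```bash
python3 -m handwheel '[[10,0,0,0],[10,1,0,0],[10,0,0,0],[7,0,0,0],[3,0,0,0],[0,0,0,0],[0,0,0,0]]'; python3 -m handwheel '[[0,0,0,0],[0,0,0,0],[0,0,0,0],[0,0,0,0]]' -1;  python3 -m handwheel '[[-15,0,0,0],[-30,0,0,0],[-15,0,0,0],[0,0,0,0],[0,0,0,0]]'; python3 -m handwheel '[[0,2,9,0],[0,0,0,0],[0,0,0,0],[0,0,0,0],[0,0,0,0],[0,0,0,0]]' 1
```

```text
time_s: 32.4
tool_pos: [0.4554, -0.2358, 0.0462]
tcp_rot: [-0.013, 1.0, 0.0, -0.0]
contact_force: [-0.6, 0.1, -0.6]
opening: 0.675
gripper_force: 64.3
time_s: 32.8
tool_pos: [0.4555, -0.236, 0.0464]
tcp_rot: [-0.013, 1.0, -0.0, 0.0]
contact_force: [-0.9, -0.3, -0.5]
opening: 0.998
gripper_force: 0.0
time_s: 33.3
tool_pos: [0.3963, -0.2363, 0.0467]
tcp_rot: [-0.013, 1.0, -0.0, 0.001]
contact_force: [0.6, 0.7, 0.8]
opening: 1.0
gripper_force: 0.0
time_s: 33.9
tool_pos: [0.3955, -0.2338, 0.0551]
tcp_rot: [-0.013, 1.0, 0.0, -0.0]
contact_force: [0.5, 0.4, -0.1]
opening: 0.001
gripper_force: 0.0
```

```bash
python3 -m handwheel '[[10,0,0,0],[10,0,0,0],[10,0,0,0],[10,0,0,0],[10,0,0,0],[10,0,0,0],[6,0,0,0],[2,0,0,0],[0,0,0,0],[0,0,0,0]]'; python3 -m handwheel '[[2,0,0,0],[2,0,0,0],[0,0,0,0],[0,0,0,0]]'
```

```text
time_s: 34.9
tool_pos: [0.4633, -0.2339, 0.0552]
tcp_rot: [-0.013, 1.0, 0.0, -0.0]
contact_force: [0.1, -0.1, -0.4]
opening: 0.004
gripper_force: 0.0
time_s: 35.3
tool_pos: [0.4662, -0.2339, 0.0552]
tcp_rot: [-0.013, 1.0, 0.0, -0.001]
contact_force: [-4.8, -0.7, 3.2]
opening: 0.001
gripper_force: 2.7
```

```bash
python3 -m handwheel '[[-20,0,0,0],[-30,0,20,0],[0,0,45,0],[0,0,45,0],[0,0,35,0],[19,44,0,1],[19,44,0,0],[19,44,0,0],[19,44,0,0],[19,44,0,0]]'; python3 -m handwheel '[[19,44,0,0],[19,44,0,0],[19,44,0,0],[19,44,0,0],[18,43,0,0],[0,0,-45,0],[0,0,-45,0],[0,0,-40,0],[0,0,-10,0],[0,0,0,0]]'; python3 -m handwheel '[[0,0,-4,0],[0,0,0,0],[0,0,0,0]]'
```

```text
time_s: 36.3
tool_pos: [0.5139, -0.0119, 0.2008]
tcp_rot: [-0.022, 1.0, 0.0, 0.001]
contact_force: [1.2, -0.6, 0.8]
opening: 0.002
gripper_force: 0.0
time_s: 37.3
tool_pos: [0.6054, 0.2048, 0.0585]
tcp_rot: [-0.022, 1.0, -0.0, -0.002]
contact_force: [-1.0, 0.2, -0.3]
opening: 0.003
gripper_force: 0.0
time_s: 37.6
tool_pos: [0.6081, 0.2054, 0.0587]
tcp_rot: [-0.022, 1.0, 0.001, 0.002]
contact_force: [0.5, 0.4, 0.5]
opening: -0.001
gripper_force: 0.0
```

```bash
python3 -m handwheel '[[0,0,-4,0],[0,0,-3,0],[0,0,-2,0],[0,0,0,0],[0,0,0,0]]'; python3 -m handwheel '[[0,0,-2,0],[0,0,0,0],[0,0,0,0]]'
```

```text
time_s: 38.1
tool_pos: [0.607, 0.2052, 0.0491]
tcp_rot: [-0.022, 1.0, 0.0, 0.001]
contact_force: [-2.2, -0.9, 8.0]
opening: 0.006
gripper_force: 4.1
time_s: 38.4
tool_pos: [0.6073, 0.2053, 0.0491]
tcp_rot: [-0.022, 1.0, 0.0, 0.002]
contact_force: [-4.9, -1.7, 16.8]
opening: 0.004
gripper_force: 8.2
```

```bash
python3 -m handwheel '[[-4,0,0,0],[-8,0,0,0],[-10,0,0,0],[-10,0,0,0],[-10,0,0,0],[-10,0,0,0]]'; python3 -m handwheel '[[-10,0,0,0],[-10,0,0,0],[-10,0,0,0],[-10,0,0,0],[-8,0,0,0],[0,0,0,0]]'; python3 -m handwheel '[[0,0,10,0],[0,0,40,0],[-10,0,40,0],[-10,0,40,0],[-10,0,20,0],[0,0,0,0],[0,0,0,0],[0,0,0,0]]' -1; python3 tm.py w9 .049
```

```text
time_s: 39.0
tool_pos: [0.5589, 0.2062, 0.0491]
tcp_rot: [-0.022, 1.0, 0.001, 0.005]
contact_force: [4.0, 0.0, 10.8]
opening: -0.003
gripper_force: 5.2
time_s: 39.6
tool_pos: [0.5099, 0.2065, 0.0491]
tcp_rot: [-0.022, 1.0, 0.002, 0.004]
contact_force: [0.0, -0.4, 14.7]
opening: -0.004
gripper_force: 6.9
time_s: 40.4
tool_pos: [0.4759, 0.2046, 0.1936]
tcp_rot: [-0.022, 1.0, -0.001, -0.001]
contact_force: [0.4, -0.6, 0.7]
opening: 1.003
gripper_force: 0.0
tcp [475.87275647 204.59698688 193.3875578 ] yaw 2.529541289039355
tmpl (array([498. , 206.7]), array([118.8,  59.7]), 2.2) (232, 148, 55, 100)
tmpl (array([398.1,  59.3]), array([236.7,  25.4]), 82.3) (0, 67, 235, 69)
```

```bash
python3 -m handwheel '[[-24,0,-10,0],[0,0,-40,0],[0,0,-40,0],[0,0,-40,0],[0,0,-25,0],[0,0,-11,0],[0,0,0,0],[0,0,0,0]]'; python3 -m handwheel '[[0,0,0,0],[0,0,0,0],[0,0,0,0],[0,0,0,0],[0,0,0,0],[0,0,0,0],[0,0,0,0],[0,0,0,0]]' 1
```

```text
time_s: 41.25
tool_pos: [0.4532, 0.2052, 0.0297]
tcp_rot: [-0.022, 1.0, 0.0, 0.0]
contact_force: [0.1, 0.4, 0.4]
opening: 1.0
gripper_force: 0.0
time_s: 42.05
tool_pos: [0.4539, 0.2056, 0.0312]
tcp_rot: [-0.022, 1.0, 0.001, 0.002]
contact_force: [0.2, 0.4, 4.9]
opening: 0.677
gripper_force: 62.6
```

```bash
python3 -m handwheel '[[-20,0,0,0],[-30,0,0,0],[-30,0,5,0],[-21,0,30,0],[0,-20,0,-1],[0,-45,0,0],[0,-45,0,0],[0,-45,0,0],[0,-45,0,0],[0,-45,0,0]]'; python3 -m handwheel '[[0,-45,0,0],[0,-45,0,0],[0,-45,0,0],[0,-45,0,0],[0,-19,-15,0],[0,0,-18,0],[0,0,0,0],[0,0,0,0],[0,0,0,0]]'; python3 tp.py .050 c3.png
```

```text
time_s: 43.05
tool_pos: [0.352, -0.0416, 0.0653]
tcp_rot: [-0.014, 1.0, -0.0, 0.001]
contact_force: [0.3, 0.4, -0.7]
opening: 0.671
gripper_force: 64.2
time_s: 43.95
tool_pos: [0.3522, -0.2389, 0.0323]
tcp_rot: [-0.014, 1.0, -0.0, 0.001]
contact_force: [-0.5, 0.2, -0.7]
opening: 0.674
gripper_force: 64.3
[328 229] [120   6 176]
tmpl (array([ 414.5, -237.5]), array([89.3, 59.3]), -0.2) (317, 214, 23, 34)
```

```bash
python3 -m handwheel '[[10,0,0,0],[10,0,0,0],[8,1,0,0],[5,0,0,0],[5,0,0,0],[0,0,0,0]]';python3 -m handwheel '[[8,0,0,0],[8,0,0,0],[8,1,0,0],[0,0,0,0]]'
```

```text
time_s: 44.65
tool_pos: [0.3905, -0.238, 0.0313]
tcp_rot: [-0.014, 1.0, -0.0, 0.0]
contact_force: [-0.1, 1.3, 0.1]
opening: 0.674
gripper_force: 64.3
time_s: 45.05
tool_pos: [0.4153, -0.2372, 0.0315]
tcp_rot: [-0.014, 1.0, -0.0, 0.001]
contact_force: [-0.1, -0.3, -0.6]
opening: 0.674
gripper_force: 64.3
```

```bash
python3 -m handwheel '[[8,0,1,0],[8,1,0,0],[8,0,0,0],[0,0,0,0]]'; python3 -m handwheel '[[8,0,0,0],[6,0,0,0],[3,0,0,0],[0,0,0,0],[0,0,0,0]]'
```

```text
time_s: 45.45
tool_pos: [0.4392, -0.2361, 0.0324]
tcp_rot: [-0.014, 1.0, -0.0, 0.001]
contact_force: [0.2, -0.1, -0.7]
opening: 0.679
gripper_force: 64.3
time_s: 45.95
tool_pos: [0.4545, -0.2359, 0.0322]
tcp_rot: [-0.013, 1.0, 0.0, -0.0]
contact_force: [-0.7, -0.0, -0.7]
opening: 0.673
gripper_force: 64.3
```

```bash
python3 -m handwheel '[[0,0,0,0],[0,0,0,0],[0,0,0,0],[0,0,0,0]]' -1;  python3 -m handwheel '[[-15,0,0,0],[-30,0,0,0],[-15,0,0,0],[0,0,0,0],[0,0,0,0]]'; python3 -m handwheel '[[0,2,7,0],[0,0,0,0],[0,0,0,0],[0,0,0,0],[0,0,0,0],[0,0,0,0]]' 1; python3 -m handwheel '[[10,0,0,0],[10,0,0,0],[10,0,0,0],[10,0,0,0],[10,0,0,0],[10,0,0,0],[7,0,0,0],[2,0,0,0],[0,0,0,0],[0,0,0,0]]'; python3 -m handwheel '[[2,0,0,0],[2,0,0,0],[0,0,0,0],[0,0,0,0]]'
```

```text
time_s: 46.35
tool_pos: [0.4546, -0.236, 0.0324]
tcp_rot: [-0.013, 1.0, -0.0, 0.0]
contact_force: [0.2, 0.2, 0.2]
opening: 1.001
gripper_force: 0.0
time_s: 46.85
tool_pos: [0.3954, -0.2364, 0.0327]
tcp_rot: [-0.013, 1.0, -0.0, 0.001]
contact_force: [0.1, -1.0, 0.5]
opening: 1.0
gripper_force: 0.0
time_s: 47.45
tool_pos: [0.3946, -0.2339, 0.0391]
tcp_rot: [-0.013, 1.0, 0.0, -0.0]
contact_force: [-0.9, -0.1, -0.3]
opening: 0.003
gripper_force: 0.0
time_s: 48.45
tool_pos: [0.4635, -0.2339, 0.0392]
tcp_rot: [-0.013, 1.0, 0.0, 0.0]
contact_force: [0.1, -0.2, 0.9]
opening: -0.001
gripper_force: 0.0
time_s: 48.85
tool_pos: [0.4636, -0.2335, 0.0385]
tcp_rot: [-0.013, 1.0, 0.0, -0.004]
contact_force: [-8.4, -0.9, 2.5]
opening: 0.002
gripper_force: 0.0
```

Contact came 3 mm early and the pads read no force, so a knuckle is probably touching the case's top edge. I back off, raise the tool 5 mm and push again.

```bash
python3 -m handwheel '[[-15,0,0,0],[0,0,5,0],[0,0,0,0],[7,0,0,0],[5,0,0,0],[0,0,0,0],[0,0,0,0]]'; python3 -m handwheel '[[2,0,0,0],[1,0,0,0],[0,0,0,0],[0,0,0,0]]'
```

```text
time_s: 49.55
tool_pos: [0.4637, -0.2337, 0.0438]
tcp_rot: [-0.013, 1.0, 0.0, -0.002]
contact_force: [-4.9, 0.0, 1.7]
opening: 0.001
gripper_force: 0.0
time_s: 49.95
tool_pos: [0.4637, -0.2335, 0.0433]
tcp_rot: [-0.013, 1.0, 0.0, -0.004]
contact_force: [-11.5, -0.7, 5.4]
opening: 0.001
gripper_force: 0.0
```

```bash
python3 -m handwheel '[[-15,0,0,0],[0,0,3,0],[0,0,0,0],[7,0,0,0],[5,0,0,0],[2,0,0,0],[0,0,0,0],[0,0,0,0]]'; python3 -m handwheel '[[-20,0,0,0],[-30,0,0,0],[-30,0,20,0],[0,0,45,0],[0,0,45,0],[0,0,0,0],[0,0,0,0]]' -1
python3 - <<'E'
from h import *
c,im=grab("wrist","w10"); u=proj(c,[.478,-.2345,.06])[0].astype(int); print(u)
a=cv2.resize(im[u[1]-30:u[1]+45,u[0]-50:u[0]+50],None,fx=8,fy=8,interpolation=cv2.INTER_CUBIC)
cv2.imwrite("pics/w10c.png",a)
E
```

```text
time_s: 50.75
tool_pos: [0.4646, -0.2341, 0.0473]
tcp_rot: [-0.013, 1.0, -0.0, -0.003]
contact_force: [-8.9, -0.4, 7.4]
opening: 0.002
gripper_force: 0.0
time_s: 51.45
tool_pos: [0.3885, -0.2347, 0.1589]
tcp_rot: [-0.014, 1.0, -0.001, 0.002]
contact_force: [0.5, 0.4, -0.8]
opening: 0.998
gripper_force: 0.0
[255 274]
```

View pics/w10c.png

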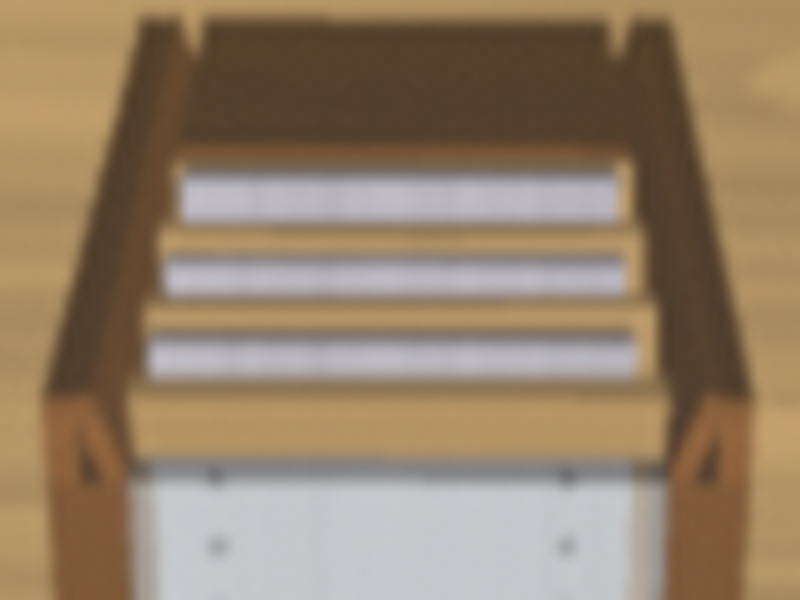

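All three templates are in: front edges at crop rows 172 (bottom), 258 and 335 (top). I check how far each sticks out, and where the weight stands.

Run:
```python
from h import *
c=vision.get_calibration("wrist")
for r,z in((172,.049),(258,.065),(335,.081)):
  print(z,ray(c,[255,274-30+r/8],z)*1000)
t,im=grab("top"); hsv=cv2.cvtColor(im,cv2.COLOR_BGR2HSV)
cv2.imwrite("pics/top9.png",im)
w=proj(t,[[.434,.330,.078],[.434,.330,.004]]); print(w)
a=cv2.imread("pics/top0.png"); d=cv2.absdiff(a,im).max(2)
for k in cnts((d>40)*np.uint8(255),25): print(cv2.boundingRect(k))
cv2.imwrite("pics/fin.png",cv2.resize(im[100:300,80:280],(600,600),interpolation=cv2.INTER_CUBIC))
```

```text
0.049 [[ 471.7738975  -234.17758213]]
0.065 [[ 474.1098706  -233.95702969]]
0.081 [[ 473.77701375 -233.79797186]]
[[112.89883529 218.1121224 ]
 [120.86939997 220.66725181]]
(299, 380, 55, 4)
(0, 378, 13, 6)
(219, 373, 24, 11)
(287, 368, 70, 8)
(322, 362, 31, 6)
(179, 357, 41, 27)
(289, 356, 19, 4)
(294, 344, 74, 10)
(362, 335, 20, 49)
(0, 309, 45, 41)
(341, 269, 37, 5)
(258, 187, 165, 197)
(318, 161, 23, 39)
(227, 148, 26, 46)
(189, 146, 26, 46)
(155, 139, 23, 44)
```

View pics/fin.png

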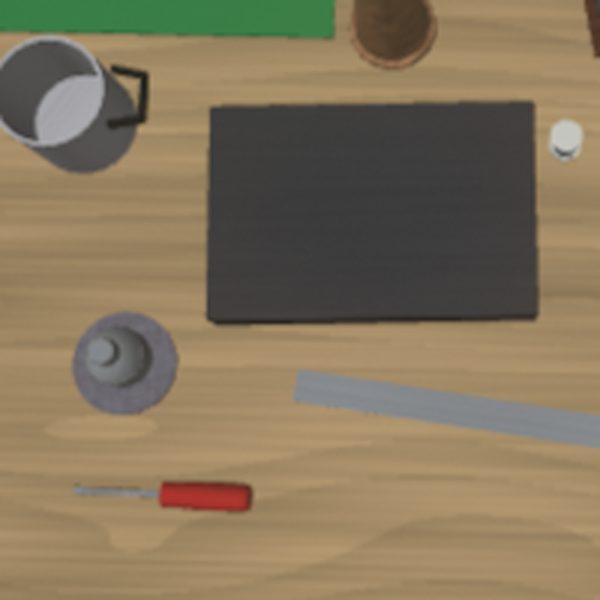

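Run:
```python
from h import *
c=vision.get_calibration("wrist")
for n,x,r,z in(("corner L",45,400,.0915),("corner R",752,400,.0915),("lip top (z .0875)",400,385,.0875),("lip 1/2 upper z.0740",400,305,.0735),("base lip upper z.042",400,150,.042)):
  print(n,ray(c,[255-50+x/8,274-30+r/8],z)*1000)
```

```text
corner L [[ 474.16040637 -274.13753099]]
corner R [[ 472.02862162 -192.57286941]]
lip top (z .0875) [[ 474.13599967 -233.19103643]]
lip 1/2 upper z.0740 [[ 473.26921628 -233.33983744]]
base lip upper z.042 [[ 471.11842361 -233.67926208]]
```

The mouth plane reads about 473 mm in this view. The upper two templates are flush and the bottom one is about 1-2 mm out, inside the 6 mm limit. The weight is centred on the mat and the bystanders are unmoved, so I hand in.

```bash
python3 -c "
from bench import arm
print(arm.close_job())"
```

```text
the job is handed in; nothing more can be done
None
```

The job is handed in, and the hand-in call gave no verdict: the weight stands upright on the mat (about 5 mm off centre at most), and all three templates lie flat in their own slots, the upper two flush and the bottom one about 1–3 mm proud of the mouth (limit 6 mm).

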